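# Hold a bored blank flush on the tilted carving stand

## Task

Draw the pin up out of the blank in the boring cradle and park it in the notch of the cradle's steel keeper, hanging by its collar. Then take the blank over to the tilted carving stand, drawn side out, tilt it until its underside beds flat on the sloping board with its bore centred over the screw hole and its long side running up the slope, and finish while still gripping it and pressing it there with about a kilo of push, so that I can run the carver's screw up from behind. Don't shift the board's tilt or disturb the other things on the bench.

Things in the scene. Friction and masses are not known exactly. Their poses are not given: they have to be found in the camera images.
- pin: steel pin in the blank's bore: round shank 12 mm thick, 62 mm long, below a brass collar (26 mm diameter, 5 mm thick); above the collar a dark wooden grip 18 mm square and 34 mm high, its sides along the pin's x and y. Origin: centre of the collar's underside, resting on the blank's top at the start; z up to the grip. 0.07 to 0.12 kg
- pin_tip (a point): lower end of the pin's shank, 62 mm below its origin
- blank: pale wooden block, 90 mm long (its x) by 60 mm wide (its y) by 40 mm high, rosette drawn on its top, 15 mm bore right through its centre; lies on the cradle's base between two low end stops (15 mm high, at its x ends; the long sides are free). Origin: centre of its underside; z up through the bore. 0.1 to 0.2 kg
- cradle: boring cradle fixed to the bench: wooden base 150 (x) by 110 (y) by 30 mm high with a 15 mm bore through it under the blank's bore, and on its +y side a dark steel keeper bracket. Origin on the bench under the bore; z up. The blank's sides lie along the cradle's x and y
- notch (a point): seat of the keeper's notch, on top of its 6 mm plate, 76 mm above the bench, 95 mm to +y of the cradle's bore; axes as the cradle's. The slot, 15 mm wide, opens towards the cradle's -x, its flared mouth 44 mm from the seat; clear below the plate. The parked pin's origin comes to this point, shank down through the slot, collar resting on the plate
- board_face (a point): centre of the 17 mm screw hole (screw point sunk) in the upper face of the carving stand's pale tilting board. x runs up the slope, away from the hinged edge nearer the robot; y level across; z the outward normal. The slope is 10 to 26 degrees, different every time. Stand fixed to the bench; steel side plates 93 mm either side of the centre line, up to 160 mm above the bench
- gouge: loose gouge, about 200 mm long, pale wooden handle 28 mm thick and a thin steel blade, lying between cradle and stand
- chisel: loose wide chisel, dark handle, 220 mm long
- veiner: loose narrow veining gouge, 190 mm long
- skew: loose skew chisel, reddish handle, 210 mm long
- mallet: loose square-headed wooden mallet, head 85 x 85 x 100 mm, dark handle
- offcut: loose pale offcut 80 x 35 x 28 mm
- board: the tilting board, 200 (x) by 160 (y) by 30 mm; origin on its underside at the hinged edge, 100 mm down the slope from the screw hole; axes as board_face. Stiff clamp knobs hold its angle against a hand's push (up to about 40 N)
There are look-alikes about, which are no part of the job. What is shaped like the blank but pink or turquoise is not meant.

How it is judged:
On the way, in this order (a step that is already met when the one before it is completed fails the run):
1. the pin is drawn clear of the blank, which stays in the cradle (z of pin_tip in the frame of cradle above 0.072 m and horizontal distance between blank and cradle below 0.012 m and z of blank in the frame of cradle below 0.034 m), for 0.1 s.
2. the pin hangs by its collar in the keeper's notch, let go, the blank still in the cradle (distance between pin and notch below 0.01 m and z of pin in the frame of notch between -0.003 and 0.004 m and angle between pin's own z axis and vertical below 0.12 rad and contact force between the fingers and pin below 0.05 N and linear speed of pin below 0.02 m/s and horizontal distance between blank and cradle below 0.012 m and z of blank in the frame of cradle below 0.034 m), for 0.2 s.
3. the blank is lifted out of the cradle in the gripper (z of blank in the frame of cradle above 0.06 m and contact force between the fingers and blank above 1 N), for 0.1 s.
At the end, for the whole second after the job is handed in: blank gripped, at rest, pressed on the board with 4-25 N, drawn side out, flush (0.03 rad, 3 mm), bore within 7 mm of the screw hole, long side within 0.12 rad of up-slope; pin hanging free in the notch (10 mm of its seat, upright 0.12 rad); board moved under 6 mm, bystanders under 30 mm (distance between pin and notch below 0.01 m and z of pin in the frame of notch between -0.003 and 0.004 m and angle between pin's own z axis and vertical below 0.12 rad and contact force between the fingers and pin below 0.05 N and angle between the z axis of blank and the z axis of board_face, either way round below 0.03 rad and angle between the x axis of blank and the x axis of board_face, either way round below 0.12 rad and distance between blank and board_face below 0.007 m and z of blank in the frame of board_face between -0.003 and 0.003 m and angle between blank's own z axis and vertical below 1 rad and contact force between the fingers and blank above 3 N and contact force between blank and board between 4 and 25 N and linear speed of blank below 0.01 m/s and distance of board_face from where it was at the start of the episode below 0.006 m); the arm keeps its last pose, push and grip.
It fails at once if the board's tilt is pushed out of its setting (hole centre moved over 8 mm) (distance of board_face from where it was at the start of the episode above 0.008 m).
It fails at once if another thing on the bench is shoved over 30 mm (distance of any of gouge, chisel, veiner, skew, mallet, offcut from where it was at the start of the episode above 0.03 m).
It also fails if it takes over 67 s, if anything falls off the work surface, if the arm or the gripper's body presses on something with over 40 N, if the wrist force passes 120 N, or if a joint passes its speed limit or range.

## Robot

A 6-joint arm with a two-finger parallel gripper is mounted at the origin on the work surface. World frame = base frame: x ahead of the robot, y to its left, z up, the work surface at z = 0. Lengths are in m, angles in rad, forces in N, time in s.
With the tool pointing down it reaches from about 0.3 to 0.775 m from the base axis. Payload 14.6 kg.
Tool frame: the origin (TCP) lies midway between the tips of the shut fingers; the grasp point (between the pads) lies 19 mm behind it; z points along the fingers, y is the line along which they close (so a half turn about z gives the same grasp; the last joint's range is limited). The gripper opens to 85 mm and grips with 20 to 120 N. Pads are 22 mm wide; open, the fingers measure 114 mm over their backs; the gripper's body (76 mm by 85 mm) begins 54 mm behind the grasp point. The pads swing forward as they close: fully open they stand 13 mm farther back than shut.
Start: joints at [-1.179, 0.3, 1.521, -0, 1.321, -0.067], TCP at [0.244, -0.493, 0.231] pointing down, gripper open.
Joint ranges: [-3.03, 3.03], [-0.79, 2.21], [0.23, 2.52], [-1.04, 4.18], [0, 3.07], [-2.55, 2.55]. Speed limits (rad/s): [2.22, 2.22, 2.57, 3.14, 3.14, 3.14].

## Interface

Orientations are given as a unit quaternion [w, x, y, z].
In Python, from workcell import env gives the robot as it stands. The module is installed in compiled form; this text tells all that it offers.
- The arm moves only by the tool drive_tool, never from a script. Its argument "motion" is one flat list of numbers, 6 for each row, row after row: the shift along the tool's x, y, z in cm, then the turn, a rotation vector about the tool's x, y, z in rad. A call has exactly 8 rows; each row shifts and turns the commanded pose from where the row before left it, along the tool's axes as they then stand; what a row does not reach is not made up. A row lasts 1/12 s, in which the tool goes at most 41.7 mm and 7.16 degrees, less where a joint would pass 70% of its speed; a pose out of reach is approached as far as the arm can. A call is refused whole if a number of a shift passes 4.17 or a number of a turn 0.125, either way. A call with a gripper value outside its range is refused whole. "claw" is the closure, from -1 (fully open) to 1 (shut), set as the call begins (left out, the last holds). The fingers move at their own pace and stop on an object; the grip force is fixed at half the most. Time passes only in rows, so rows that do not move let the fingers close, or fill a call up. It gives the time, the measured TCP pose, the force, the opening and the grip force at its end, in the units of the state.
- env.sense(): the state, without advancing time (a new reading comes with each control period).
- env.capture(name): name is "scene" or "top"; returns the picture (420x560x3 uint8, blue, green, red); there is no depth.
- env.camera_model(name): a dict with "vfov" (degrees; the focal length in pixels is half the picture's height over the tangent of half this angle, whatever the lens; pixels are square), "cx", "cy" (the principal point, pixels), "pose" (4x4, takes a point from camera to world coordinates). Camera axes: x right, y down, z forward; pixel columns grow to the right and rows downward; lengths in m; the calibration is good to about 2 mm. A picture is of the moment at which its call begins. camera_model takes no time and is no camera call.
- env.finish_job(): hands the job in; it is judged then, once.
The state is a dict: "time": time; "joint_positions": joint angles; "joint_vel": joint speeds; "joint_efforts": joint torques, N m; "position": TCP position; "orientation": TCP orientation; "force": force on the tool from outside, world axes, zero at the start; "moment": the same for the moment, N m; "opening": finger opening in m; "grasp_force": force on a finger pad.
Only numpy, scipy, OpenCV 4.12 (cv2) and the standard library are available. Lean on these libraries where they do the work, as an engineer would, in place of code of your own. Each camera call takes 0.05 s, during which the arm holds its last target. There are 200 camera calls.

## Working session

There is one attempt and no reset: what is moved stays moved. The work goes in short steps, Python scripts to look and compute and a tool call to move; the robot and the scene stay as the last step left them, time stands still between calls to the robot, and variables do not carry over. Pictures are saved under pics/ and viewed, at most 10 in all, crops included, and the job is handed in when it is done.

Besides the shell and the picture viewer there is one more tool, called after ">>>" as name(argument=value, ...), one argument or row to a line, values as JSON. drive_tool: Moves the arm, as the interface text tells. Its arguments: {"type":"object","properties":{"motion":{"type":"array"},"claw":{"type":"number"}},"required":["motion"]}

```bash
mkdir -p pics
python3 - <<'E'
from workcell import env
import cv2,numpy as np
for n in("scene","top"):
    im=env.capture(n); cv2.imwrite(f"pics/{n}0.png",im); m=env.camera_model(n); print(n,m["vfov"],m["cx"],m["cy"]);print(np.round(m["pose"],4).tolist(), [k for k in m])
s=env.sense();print({k:np.round(v,3).tolist() for k,v in s.items()})
E
```

```text
scene 55.582262363923576 277.2757230692486 211.01536205181307
[[-0.501, 0.6793, -0.5362, 1.0971], [0.8654, 0.396, -0.307, 0.3802], [0.0038, -0.6178, -0.7863, 1.0336], [0.0, 0.0, 0.0, 1.0]] ['vfov', 'cx', 'cy', 'pose']
top 49.68919315575886 278.89590633837355 205.39336726705184
[[0.0118, -0.9764, 0.2155, 0.1514], [-0.9999, -0.0124, -0.0016, 0.0024], [0.0042, -0.2155, -0.9765, 1.4128], [0.0, 0.0, 0.0, 1.0]] ['vfov', 'cx', 'cy', 'pose']
{'time': 0.1, 'joint_positions': [-1.179, 0.3, 1.522, -0.0, 1.321, -0.067], 'joint_vel': [0.001, -0.003, 0.001, 0.0, -0.0, 0.0], 'joint_efforts': [0.002, -54.438, -36.237, -0.0, 0.003, 0.0], 'position': [0.243, -0.493, 0.231], 'orientation': [-0.001, 0.974, 0.227, -0.0], 'force': [-0.005, 0.063, -0.05], 'moment': [0.048, -0.003, -0.005], 'grasp_force': 0.0, 'opening': 0.085}
```

View pics/scene0.png

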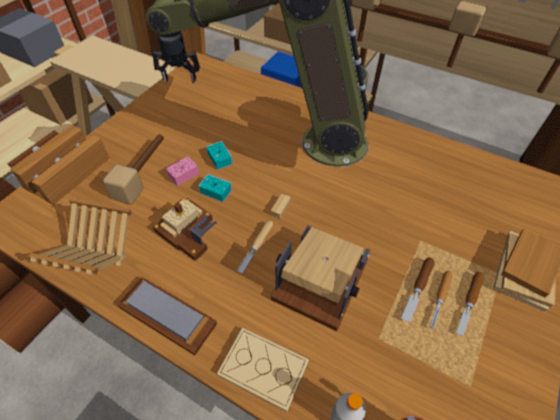

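View pics/top0.png

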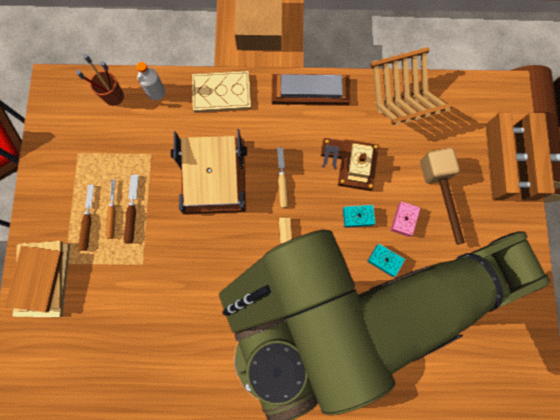

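The scene view shows the cradle with pin at about (182,215) and the stand at (325,262). The top view shows the cradle at (357,163), its keeper on the left at (333,155), and the stand at (211,172), hinge side at the bottom. I'll enlarge the relevant areas.

Run:
```python
import cv2,numpy as np
s=cv2.imread("pics/scene0.png");t=cv2.imread("pics/top0.png")
def c(im,x,y,w,h,k):return cv2.resize(im[y:y+h,x:x+w],None,fx=k,fy=k,interpolation=cv2.INTER_CUBIC)
o=np.vstack([np.hstack([c(t,315,130,80,60,5),c(s,145,190,80,60,5)]),np.hstack([c(t,160,120,100,100*3//4,4),c(s,265,220,114,86,3.5)[:300,:400] if 0 else cv2.resize(s[222:327,255:395],(400,300),interpolation=cv2.INTER_CUBIC)])])
cv2.imwrite("pics/z.png",o);print(o.shape)
```

```text
(600, 800, 3)
```

View pics/z.png

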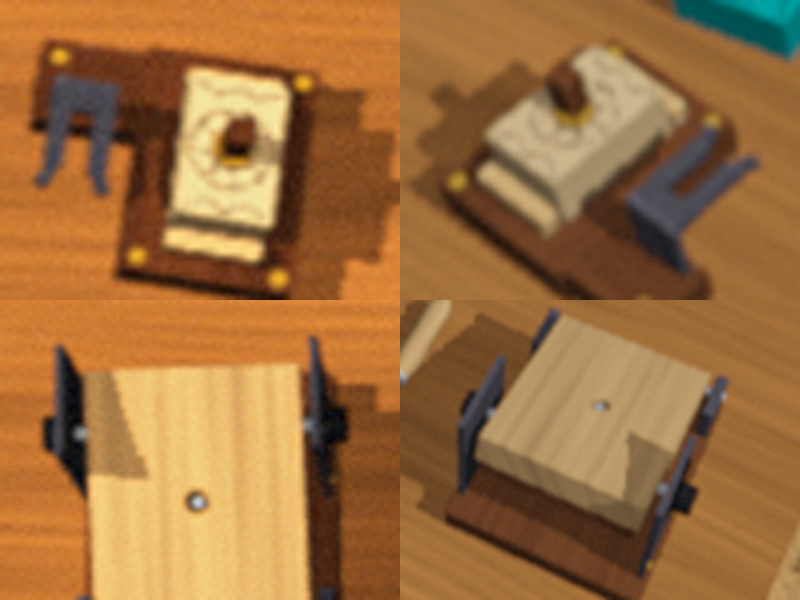

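The crops show the pin grip at (240,125) in the top crop, the keeper slot opening towards the robot (down), and the screw hole at (197,501) in the stand crop. Next I'll fit models to the edges in both views.

```bash
cat > fit.py <<'E'
import cv2,numpy as np
from scipy.optimize import least_squares
from scipy.ndimage import map_coordinates
from scipy.spatial.transform import Rotation as R
class Cam:
    def __init__(s,m):
        s.f=210/np.tan(np.radians(m["vfov"])/2);s.c=np.array([m["cx"],m["cy"]]);s.T=np.linalg.inv(np.array(m["pose"]))
    def __call__(s,P):
        q=np.atleast_2d(P)@s.T[:3,:3].T+s.T[:3,3];return q[:,:2]/q[:,2:]*s.f+s.c
def pose_c(p): return R.from_euler('z',p[2]).as_matrix(),np.array([p[0],p[1],p[3] if len(p)>3 else 0])
def pose_b(p): return R.from_euler('ZY',[p[3],-p[4]]).as_matrix(),np.array(p[:3])   # x,y,z,yaw,tilt
def box(hx,hy,z):return [np.array([sx*hx,sy*hy,z]) for sx,sy in((-1,-1),(1,-1),(1,1),(-1,1))]
def ring(c):return [(c[i],c[(i+1)%4]) for i in range(4)]
def grab(im):
    g=cv2.GaussianBlur(im,(0,0),.8).astype(float);return g
def edges(p,pose,E,cam,g,w):
    """match each model edge sample to strongest gradient along its normal"""
    Rm,t=pose(p);out=[]
    for a,b in E:
        S=np.linspace(.08,.92,25)[:,None];L=a+(b-a)*S
        u=cam(L@Rm.T+t);d=u[-1]-u[0];n=np.array([-d[1],d[0]])/np.linalg.norm(d)
        k=np.arange(-w,w+.01,.25);X=u[:,None]+n*k[:,None]
        v=np.stack([map_coordinates(g[...,c],[X[...,1],X[...,0]],order=1) for c in range(3)],-1)
        G=np.abs(np.gradient(v,axis=1)).sum(-1);i=G.argmax(1);ok=(G.max(1)>6)&(i>0)&(i<len(k)-1)
        for j in np.where(ok)[0]: out.append((L[j],n,(u[j]+n*k[i[j]])@n))
    return out
def refine(p,pose,views,pts=(),ws=(4,3,2,1.5,1.5)):
    for w in ws:
        M=[(cam,edges(p,pose,E,cam,g,w)) for cam,g,E in views]
        def res(q):
            Rm,t=pose(q);r=[]
            for cam,m in M:
                P=np.array([x[0] for x in m]);n=np.array([x[1] for x in m]);r.append(((cam(P@Rm.T+t)*n).sum(1)-[x[2] for x in m]))
            for cam,P,uv in pts: r.append(3*(cam(Rm@P+t)[0]-uv))
            return np.concatenate(r)
        s=least_squares(res,p,loss='soft_l1',f_scale=.4);p=s.x
    return p,np.sqrt(np.median(res(p)**2)),np.sqrt(np.diag(np.linalg.inv(s.jac.T@s.jac)))*.5
def ray(cam,uv,z):
    Ti=np.linalg.inv(cam.T);d=Ti[:3,:3]@np.r_[(np.array(uv)-cam.c)/cam.f,1];o=Ti[:3,3];return o+d*(z-o[2])/d[2]
def tri(c1,u1,c2,u2):
    return least_squares(lambda P:np.r_[c1(P)[0]-u1,c2(P)[0]-u2],[.6,0,.1])
E
cat > m1.py <<'E'
from fit import *
from workcell import env
T=Cam(env.camera_model("top"));S=Cam(env.camera_model("scene"))
ti=cv2.imread("pics/top0.png");si=cv2.imread("pics/scene0.png");tg=grab(ti);sg=grab(si)
ct=lambda u,v:np.array([315+u/5-.4,130+v/5-.4]);cs=lambda u,v:np.array([145+(u-400)/5-.4,190+v/5-.4])
for nm,a,b in(("griptop",(243,121),(570,72)),("blank +x+y",(188,68),(683,102)),("blank -x+y",(168,213),(570,178)),("blank-x-y",(275,232),(0,0))):
    if b[0]: r=tri(T,ct(*a),S,cs(*b));print(nm,r.x.round(4),np.abs(r.fun).max().round(2))
ht,hs=np.array([208.9,169.8]),np.array([325.4,259.1]);r=tri(T,ht,S,hs);print("hole",r.x.round(4),np.abs(r.fun).max().round(2))
c0=ray(T,(ct(188,67)+ct(275,232))/2,.07);print(c0)
top=ring(box(.045,.03,.07));b=box(.045,.03,.03);tt=box(.045,.03,.07)
pc,e,sd=refine(np.array([c0[0],c0[1],-.13]),pose_c,[(T,tg,top),(S,sg,top)]);print("blank",pc.round(4),e,sd.round(4))
pz,e,sd=refine(np.r_[pc,0],pose_c,[(T,tg,top),(S,sg,top)],ws=(2,1.5,1.5));print("blank+z",pz.round(4),e,sd.round(4))
B=ring(box(.1,.08,0));lo=box(.1,.08,-.03)
best=None
for tl in(.2,.3,.4):
  q=refine(np.r_[r.x,0.0,tl],pose_b,[(T,tg,B),(S,sg,B+[(lo[1],lo[2])])],[(T,np.zeros(3),ht),(S,np.zeros(3),hs)]);print("board",q[0].round(4),q[1],q[2].round(4))
  if best is None or q[1]<best[1]:best=q
pb=best[0];np.savez("est.npz",pc=pc,pb=pb)
def draw(im,cam,off,k,w,h):
    o=cv2.resize(im[off[1]:off[1]+h,off[0]:off[0]+w],None,fx=k,fy=k,interpolation=cv2.INTER_CUBIC)
    def ln(E,pose,p,col):
        Rm,t=pose(p)
        for a,b in E:
            u=(cam(np.array([a,b])@Rm.T+t)-off+.5)*k-.5;cv2.line(o,*[tuple(int(x) for x in y) for y in u],col,1,cv2.LINE_AA)
    ln(top,pose_c,pc,(0,0,255));ln(ring(box(.075,.055,.03)),pose_c,pc,(255,0,0));ln(B,pose_b,pb,(0,0,255))
    nt=[np.array([-.044,y,.076]) for y in(.0875,.1025)];ln([(n,n+[.044,0,0]) for n in nt],pose_c,pc,(0,255,0))
    ln(ring(box(.009,.009,.109)),pose_c,pc,(0,255,0))
    h=[np.array([.0085*np.cos(a),.0085*np.sin(a),0]) for a in np.arange(0,6.5,.4)];ln(list(zip(h,h[1:])),pose_b,pb,(0,255,0))
    return o
A=np.hstack([draw(ti,T,(315,125),5,80,70)[:300],draw(si,S,(145,185),5,80,70)[:350][:300]])
Bq=np.hstack([draw(ti,T,(165,125),4,100,100)[:300],draw(si,S,(270,222),4,100,100)[:300]])
A=np.hstack([draw(ti,T,(315,130),5,80,60),draw(si,S,(145,190),5,80,60)])
Bq=np.hstack([draw(ti,T,(160,130),4,100,75),draw(si,S,(275,225),4,100,75)])
cv2.imwrite("pics/ov.png",np.vstack([A,Bq]))
E
python3 m1.py
```

```text
griptop [ 0.5972 -0.2476  0.1167] 1.27
blank +x+y [ 0.6048 -0.1857  0.1445] 10.32
blank -x+y [ 0.5917 -0.2466 -0.0059] 7.44
hole [0.5448 0.2127 0.1095] 0.58
[ 0.59690105 -0.25256163  0.07      ]
blank [ 0.5959 -0.2529 -0.1581] 0.2529772060184712 [0.0003 0.0003 0.0095]
blank+z [ 0.5972 -0.2499 -0.151   0.0053] 0.6009782690144476 [0.0004 0.0004 0.0102 0.0007]
board [0.5429 0.2109 0.1117 0.0534 0.2557] 0.24088240279601295 [0.0002 0.0002 0.0004 0.0031 0.0028]
board [0.543  0.2109 0.1117 0.0529 0.256 ] 0.24176860973565795 [0.0002 0.0002 0.0004 0.0031 0.0028]
board [0.5429 0.2109 0.1117 0.0534 0.2553] 0.24739998127464513 [0.0002 0.0002 0.0004 0.0031 0.0028]
```

View pics/ov.png

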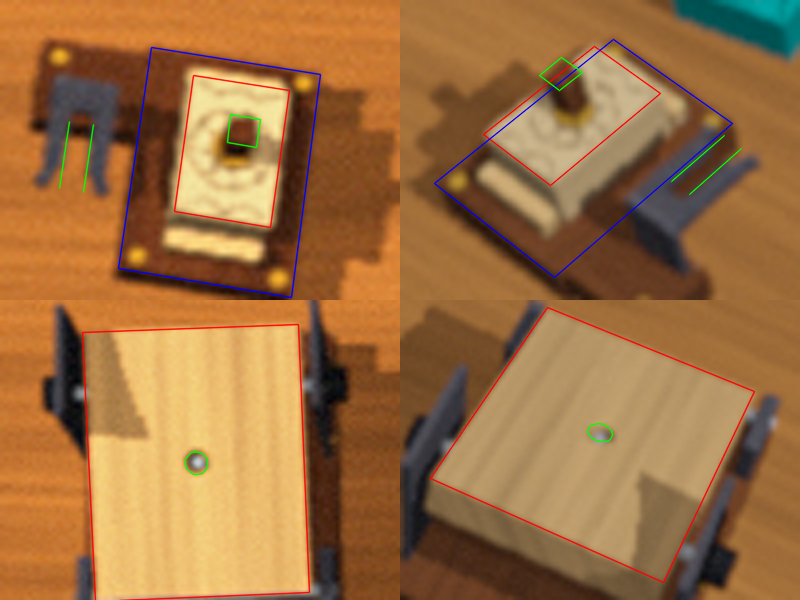

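The board fit is good: tilt is about 14.7°. The cradle fit is off, with the slot and grip not aligned, so I need a larger view of it.

Run:
```python
import cv2,numpy as np
s=cv2.imread("pics/scene0.png");t=cv2.imread("pics/top0.png")
def c(im,x,y,w,h,k):
    o=cv2.resize(im[y:y+h,x:x+w],None,fx=k,fy=k,interpolation=cv2.INTER_LANCZOS4)
    for i in range(0,w,10):cv2.putText(o,str(x+i),(int((i+.5)*k)-8,8),0,.3,(255,255,255),1);cv2.line(o,(int((i+.5)*k),10),(int((i+.5)*k),14),(255,255,255),1)
    for i in range(0,h,10):cv2.putText(o,str(y+i),(0,int((i+.5)*k)+3),0,.3,(255,255,255),1);cv2.line(o,(20,int((i+.5)*k)),(24,int((i+.5)*k)),(255,255,255),1)
    return o
cv2.imwrite("pics/z2.png",np.hstack([c(t,316,130,66,70,6),c(s,150,192,66,70,6)]))
```

```text
(no output)
```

View pics/z2.png

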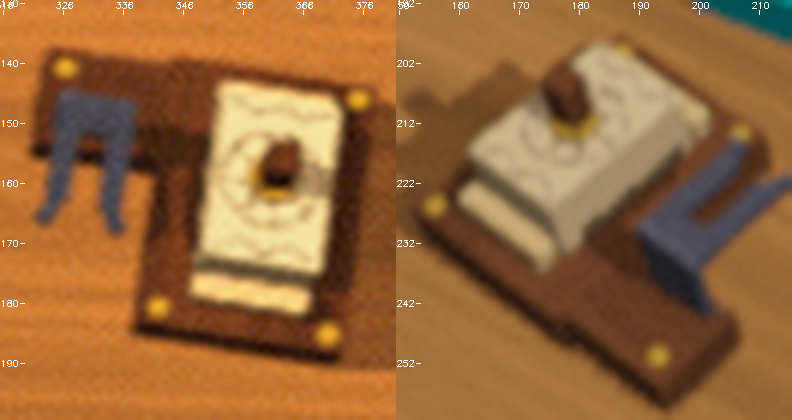

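The enlarged crops give matching corners in both views: the blank's top corners, four brass screws and the keeper. I'll triangulate these.

Run:
```python
from fit import *
from workcell import env
T=Cam(env.camera_model("top"));S=Cam(env.camera_model("scene"))
t=lambda u,v:np.array([316+(u+.5)/6-.5,130+(v+.5)/6-.5]);s=lambda u,v:np.array([150+(u-395.5)/6-.5,192+(v+.5)/6-.5])
for n,a,b in(("+x+y",(216,80),(552,215)),("+x-y",(342,97),(474,150)),("-x-y",(324,275),(600,45)),("-x+y",(200,256),(683,92)),
 ("s+-",(358,100),(435,205)),("s--",(328,335),(624,48)),("s-+",(158,307),(740,133)),("s++",(66,68),(657,356)),
 ("griptop",(283,147),(565,72)),("collarfront",(277,190),(572,133)),("armtip-",(117,228),(745,140)),("armtip+",(45,218),(788,180)),("kp+x+y",(60,92),(690,262)),("kp+x-y",(135,103),(642,228)),("slotR",(105,137),(690,210)),("slotL",(80,133),(703,222))):
    r=tri(T,t(*a),S,s(*b));print(n,r.x.round(4),r.fun.round(2), ray(T,t(*a),.076).round(4),ray(S,s(*b),.076).round(4))
```

```text
+x+y [ 0.6487 -0.2235  0.0752] [-0.15  0.09 -0.16 -0.04] [ 0.6487 -0.2239  0.076 ] [ 0.6489 -0.2225  0.076 ]
+x-y [ 0.638  -0.2857  0.0761] [-1.04  0.66 -1.15 -0.27] [ 0.6402 -0.289   0.076 ] [ 0.637  -0.2821  0.076 ]
-x-y [ 0.546  -0.2774  0.0675] [-0.32  0.19 -0.37 -0.08] [ 0.5441 -0.2767  0.076 ] [ 0.5505 -0.2705  0.076 ]
-x+y [ 0.5537 -0.2139  0.0757] [ 0.11 -0.06  0.12  0.03] [ 0.5534 -0.2135  0.076 ] [ 0.554  -0.2141  0.076 ]
s+- [ 0.6542 -0.3065  0.0327] [-0.14  0.09 -0.15 -0.04] [ 0.6387 -0.2973  0.076 ] [ 0.6732 -0.2763  0.076 ]
s-- [ 0.523  -0.2857  0.036 ] [-0.14  0.08 -0.16 -0.04] [ 0.5124 -0.2777  0.076 ] [ 0.5459 -0.2584  0.076 ]
s-+ [ 0.5376 -0.1973  0.0344] [-0.07  0.04 -0.08 -0.02] [ 0.5261 -0.1915  0.076 ] [ 0.5608 -0.173   0.076 ]
s++ [ 0.6702 -0.1505  0.0331] [-0.07  0.04 -0.08 -0.02] [ 0.6542 -0.146   0.076 ] [ 0.6884 -0.1276  0.076 ]
griptop [ 0.5972 -0.248   0.1176] [-0.51  0.31 -0.57 -0.13] [ 0.6126 -0.2576  0.076 ] [ 0.574  -0.2747  0.076 ]
collarfront [ 0.5949 -0.2573  0.0591] [ 0.04 -0.02  0.05  0.01] [ 0.5893 -0.2539  0.076 ] [ 0.6036 -0.2464  0.076 ]
armtip- [ 0.5656 -0.1687  0.0791] [-0.69  0.38 -0.76 -0.15] [ 0.5678 -0.1712  0.076 ] [ 0.5632 -0.1681  0.076 ]
armtip+ [ 0.5728 -0.1345  0.076 ] [ 0.05 -0.03  0.06  0.01] [ 0.5727 -0.1343  0.076 ] [ 0.5728 -0.1347  0.076 ]
kp+x+y [ 0.6396 -0.143   0.0813] [ 0.27 -0.15  0.28  0.06] [ 0.641  -0.1428  0.076 ] [ 0.6373 -0.1468  0.076 ]
kp+x-y [ 0.6341 -0.1799  0.0776] [-0.46  0.26 -0.48 -0.1 ] [ 0.6355 -0.1816  0.076 ] [ 0.6329 -0.1794  0.076 ]
slotR [ 0.6147 -0.1642  0.0803] [-0.32  0.18 -0.34 -0.07] [ 0.6168 -0.1658  0.076 ] [ 0.6122 -0.1657  0.076 ]
slotL [ 0.6173 -0.1526  0.0809] [ 0.11 -0.06  0.12  0.02] [ 0.6188 -0.1529  0.076 ] [ 0.6149 -0.1557  0.076 ]
```

Run:
```python
from fit import *
from workcell import env
T=Cam(env.camera_model("top"));S=Cam(env.camera_model("scene"))
ti=cv2.imread("pics/top0.png");si=cv2.imread("pics/scene0.png");tg=grab(ti);sg=grab(si)
t=lambda u,v:np.array([316+(u+.5)/6-.5,130+(v+.5)/6-.5]);s=lambda u,v:np.array([150+(u-395.5)/6-.5,192+(v+.5)/6-.5])
top=ring(box(.045,.03,.07))
# yellow screw centroids, refined from image
def cen(im,uv):
    hsv=cv2.cvtColor(im,cv2.COLOR_BGR2HSV).astype(float);x,y=np.round(uv).astype(int);X,Y=np.meshgrid(range(x-4,x+5),range(y-4,y+5))
    p=im[y-4:y+5,x-4:x+5].astype(float);w=np.clip(p[...,1]-p[...,0]*.5-np.median(p[...,1]-p[...,0]*.5)-20,0,None);return np.array([(w*X).sum(),(w*Y).sum()])/w.sum()
P=[];D=[((.065,-.045,.032),(358,100),(435,205)),((-.065,-.045,.032),(328,335),(624,48)),((-.065,.045,.032),(158,307),(740,133))]
for p,a,b in D:
    a,b=cen(ti,t(*a)),cen(si,s(*b));P+=[(T,np.array(p),a),(S,np.array(p),b)];print(tri(T,a,S,b).x.round(4))
f=lambda q:np.concatenate([cam(pose_c(q)[0]@p+pose_c(q)[1])[0]-uv for cam,p,uv in P])
r=least_squares(f,[.5965,-.2515,-.155]);print("screws",r.x.round(4),r.fun.round(2))
for nm,V in(("top",[(T,tg,top)]),("scene",[(S,sg,top)]),("both",[(T,tg,top),(S,sg,top)])):
    q=refine(r.x,pose_c,V,ws=(2,1.5,1.2,1.2));print(nm,q[0].round(4),q[1],q[2].round(4))
q=refine(r.x,pose_c,[(T,tg,top),(S,sg,top)],P,ws=(2,1.5,1.2,1.2));print("all",q[0].round(4))
p=q[0];Rm,tt=pose_c(p)
for k,v in dict(notch=[0,.095,.076],mouth=[-.044,.095,.076]).items():print(k,(Rm@v+tt).round(4))
# slot dark/light profile across slot at -15,-25,-35 mm: centre of gap in both views
for cam,g,n in((T,tg,"T"),(S,sg,"S")):
  for dx in(-.012,-.02,-.028):
    L=np.array([[dx,.095+y,.076] for y in np.arange(-.02,.0201,.002)])@Rm.T+tt;u=cam(L);print(n,dx,map_coordinates(g[...,2],[u[:,1],u[:,0]],order=1).round().astype(int))
```

```text
[ 0.6528 -0.3036  0.0318]
[ 0.5266 -0.2864  0.0283]
[ 0.5355 -0.1948  0.0414]
screws [ 0.5949 -0.2499 -0.1263] [ 0.57 -0.81  0.95  0.49  0.13  0.35  0.06 -1.13 -0.18  0.9  -0.82  1.54]
top [ 0.5961 -0.2531 -0.1512] 0.2618444408737872 [0.0004 0.0004 0.0137]
scene [ 0.5957 -0.2528 -0.1652] 0.18981239371056802 [0.0004 0.0004 0.0135]
both [ 0.5961 -0.2531 -0.1601] 0.2595504372266646 [0.0003 0.0003 0.0092]
all [ 0.596  -0.2524 -0.1571]
notch [ 0.6109 -0.1586  0.076 ]
mouth [ 0.5674 -0.1517  0.076 ]
T -0.012 [124 103  90  83  83  95 110 130 147 159 161 157 149 133 116  97  87  83
  87 100 114]
T -0.02 [145 119  93  86  89 104 131 158 182 194 200 196 183 164 135 109  87  84
  90 109 135]
T -0.028 [144 115  95  81  91 109 135 161 182 195 198 196 186 167 143 116  96  83
  94 114 143]
S -0.012 [94 87 82 78 75 72 70 70 73 77 80 82 83 82 81 80 79 78 80 85 99]
S -0.02 [93 87 82 78 76 73 72 71 73 76 79 81 81 81 80 79 78 77 79 84 97]
S -0.028 [93 88 83 79 76 73 71 72 74 77 80 83 86 87 87 86 85 82 81 86 97]
```

Cradle is at (0.596, -0.2525) with yaw -0.158. The notch is at (0.611, -0.1586), confirmed by the slot profile in the top view. The board hole is at (0.543, 0.211, 0.1115) with yaw 0.053 and tilt 0.256. Starting to move.

Create to.py:
```python
import sys,numpy as np
from scipy.spatial.transform import Rotation as R
from workcell import env
# usage: to.py x y z yaw tilt  -> remaining shift (cm) and turn (rad) in present tool axes
x,y,z,yaw,tl=map(float,sys.argv[1:6]);s=env.sense();q=s["orientation"];Rc=R.from_quat([q[1],q[2],q[3],q[0]])
Rt=R.from_matrix(R.from_euler('ZY',[yaw,-tl]).as_matrix()@np.diag([1,-1,-1]))
print("t",round(s["time"],2),"pos",np.round(s["position"],4),"open",round(s["opening"],4),"grip",np.round(s["grasp_force"],1),"F",np.round(s["force"],1),"M",np.round(s["moment"],2))
print("shift cm",(Rc.inv().apply(np.array([x,y,z])-s["position"])*100).round(2),"turn",(Rc.inv()*Rt).as_rotvec().round(3),"j",np.round(s["joint_positions"],2))
```

```text
(no output)
```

>>> drive_tool(
  motion=[4, -0.6, 0, 0, 0, 0, 4, -0.6, 0, 0, 0, 0, 4, -0.6, 0, 0, 0, 0, 4, -0.6, 0, 0, 0, 0, 4, -0.6, 0, 0, 0, 0, 4, -0.6, 0, 0, 0, 0, 4, -0.6, 0, 0, 0, 0, 4, -0.6, 0, 0, 0, 0],
  claw=-0.3,
)

```text
time: 0.77
position: [0.5106, -0.3068, 0.231]
orientation: [-0.0, 0.974, 0.227, -0.0]
force: [0.3, -1.4, 0.1]
opening: 0.0556
grasp_force: 0.0
```

>>> drive_tool(
  motion=[3.5, -0.4, 0, 0, 0, 0, 3.5, -0.4, 0, 0, 0, 0, 3.3, -0.4, 0, 0, 0, 0, 0, 0, 0, 0, 0, 0.123, 0, 0, 0, 0, 0, 0.123, 0, 0, 0, 0, 0, 0.123, 0, 0, 0, 0, 0, 0.123, 0, 0, 0, 0, 0, 0.123],
)

```text
time: 1.43
position: [0.5962, -0.2518, 0.2307]
orientation: [-0.0, 0.997, -0.081, -0.0]
force: [0.1, 0.3, 0.3]
opening: 0.0555
grasp_force: 0.0
```

```bash
python3 to.py .596 -.2515 .13 -.158 0
```

```text
t 1.43 pos [ 0.5962 -0.2518  0.2307] open 0.0555 grip 0.0 F [0.1 0.3 0.3] M [-0.06  0.05 -0.04]
shift cm [-0.02 -0.03 10.07] turn [-0.     0.001 -0.004] j [-0.46  0.52  1.21  0.    1.41  1.28]
```

>>> drive_tool(
  motion=[0, 0, 2.5, 0, 0, 0, 0, 0, 2.5, 0, 0, 0, 0, 0, 2.5, 0, 0, 0, 0, 0, 2.2, 0, 0, 0, 0, 0, 2, 0, 0, 0, 0, 0, 1.5, 0, 0, 0, 0, 0, 1.2, 0, 0, 0, 0, 0, 0.7, 0, 0, 0],
)

```text
time: 2.1
position: [0.5957, -0.2517, 0.0785]
orientation: [-0.0, 0.997, -0.078, -0.001]
force: [-1.2, -0.1, 1.0]
opening: 0.0554
grasp_force: 0.0
```

>>> drive_tool(
  motion=[0, 0, 0, 0, 0, 0, 0, 0, 0, 0, 0, 0, 0, 0, 0, 0, 0, 0, 0, 0, 0, 0, 0, 0, 0, 0, 0, 0, 0, 0, 0, 0, 0, 0, 0, 0, 0, 0, 0, 0, 0, 0, 0, 0, 0, 0, 0, 0],
  claw=1,
)

```text
time: 2.77
position: [0.5968, -0.2522, 0.0816]
orientation: [0.0, 0.997, -0.078, 0.001]
force: [-0.5, 0.6, 6.7]
opening: 0.0166
grasp_force: 59.1
```

```bash
python3 to.py .596 -.2515 .13 -.158 0
```

```text
t 2.77 pos [ 0.5968 -0.2522  0.0816] open 0.0166 grip 59.1 F [-0.5  0.6  6.7] M [ 0.04  0.09 -0.04]
shift cm [-0.08 -0.05 -4.84] turn [ 0.001 -0.002  0.002] j [-0.46  0.66  1.36  0.    1.12  1.27]
```

The fingertips sit on the collar and the grip is aligned, with a 16.6 mm opening. Lifting straight up.

>>> drive_tool(
  motion=[0, 0, -0.4, 0, 0, 0, 0, 0, -0.8, 0, 0, 0, 0, 0, -1.2, 0, 0, 0, 0, 0, -1.4, 0, 0, 0, 0, 0, -1.4, 0, 0, 0, 0, 0, -1.4, 0, 0, 0, 0, 0, -1.4, 0, 0, 0, 0, 0, -0.6, 0, 0, 0],
)

```text
time: 3.43
position: [0.5968, -0.2523, 0.1695]
orientation: [0.001, 0.997, -0.078, 0.002]
force: [-1.2, 0.1, -0.7]
opening: 0.0167
grasp_force: 58.5
```

```bash
python3 to.py .5368 -.1469 .18 -.158 0
python3 - <<'E'
from fit import *
from workcell import env
o=[]
for n,x,y in(("top",315,125),("scene",140,170)):
    im=env.capture(n);cv2.imwrite(f"pics/{n}1.png",im);o.append(cv2.resize(im[y:y+80,x:x+80],None,fx=5,fy=5,interpolation=cv2.INTER_CUBIC))
cv2.imwrite("pics/l1.png",np.hstack(o))
E
```

```text
t 3.43 pos [ 0.5968 -0.2523  0.1695] open 0.0167 grip 58.5 F [-1.2  0.1 -0.7] M [-0.   -0.04 -0.  ]
shift cm [-7.57 -9.47 -1.08] turn [ 0.001 -0.003  0.002] j [-0.46  0.57  1.29  0.    1.28  1.27]
```

View pics/l1.png

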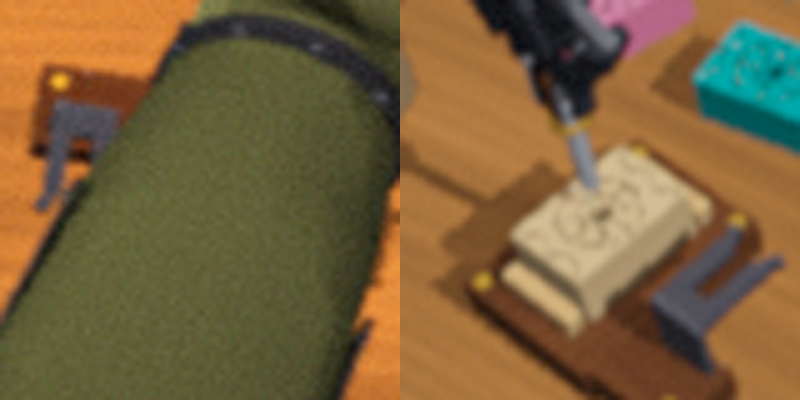

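The scene crop shows the pin drawn clear (collar at (572,127), tip at (590,188)) and the blank still in the cradle. Moving to the front of the slot mouth.

>>> drive_tool(
  motion=[-0.95, -1.18, 0, 0, 0, 0, -0.95, -1.18, 0, 0, 0, 0, -0.95, -1.18, 0, 0, 0, 0, -0.95, -1.18, 0, 0, 0, 0, -0.95, -1.18, 0, 0, 0, 0, -0.95, -1.18, 0, 0, 0, 0, -0.95, -1.18, 0, 0, 0, 0, -0.95, -1.18, 0, 0, 0, 0],
)

```text
time: 4.2
position: [0.5351, -0.1462, 0.1655]
orientation: [-0.0, 0.997, -0.078, -0.001]
force: [0.5, -0.0, -0.3]
opening: 0.017
grasp_force: 58.6
```

```bash
python3 to.py .5368 -.1469 .094 -.158 0
python3 - <<'E'
from fit import *
from workcell import env
S=Cam(env.camera_model("scene"))
for nm,uv in(("collar",(174,195.8)),("tip",(178,207.3))):
    r=least_squares(lambda p:(S([.5968+p[1],-.2523,p[0]])[0]-uv),[.15,0]);print(nm,r.x.round(4))
im=env.capture("scene");cv2.imwrite("pics/scene2.png",im);cv2.imwrite("pics/l2.png",cv2.resize(im[170:250,160:240],None,fx=7,fy=7,interpolation=cv2.INTER_CUBIC))
E
```

```text
t 4.2 pos [ 0.5351 -0.1462  0.1655] open 0.017 grip 58.6 F [ 0.5 -0.  -0.3] M [ 0.02 -0.01  0.04]
shift cm [0.19 0.05 7.15] turn [-0.     0.001  0.002] j [-0.33  0.37  1.58  0.    1.19  1.39]
collar [ 1.496e-01 -1.000e-04]
tip [ 0.0944 -0.0017]
```

View pics/l2.png

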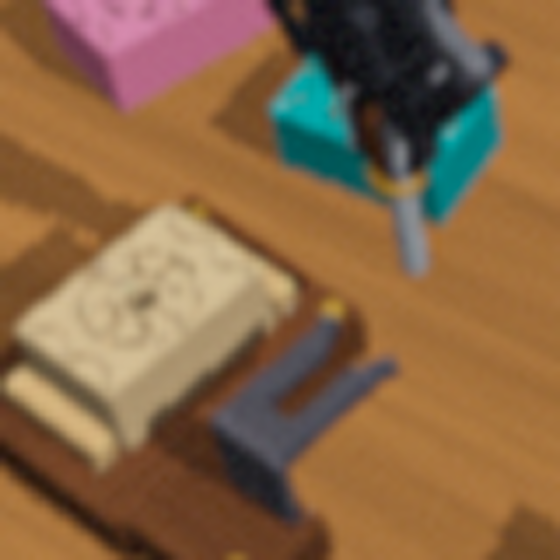

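The pin is in front of the slot mouth, collar at (400,180) and tip at (415,268) in the crop, well aligned with the slot. Lowering, then sliding in.

>>> drive_tool(
  motion=[0.2, 0.05, 0.8, 0, 0, 0, 0, 0, 1, 0, 0, 0, 0, 0, 1.1, 0, 0, 0, 0, 0, 1.1, 0, 0, 0, 0, 0, 1, 0, 0, 0, 0, 0, 0.9, 0, 0, 0, 0, 0, 0.6, 0, 0, 0, 0, 0, 0.3, 0, 0, 0],
)

```text
time: 4.92
position: [0.5375, -0.1477, 0.097]
orientation: [-0.0, 0.997, -0.078, -0.001]
force: [-0.3, 0.4, -1.3]
opening: 0.0172
grasp_force: 58.6
```

```bash
python3 to.py .6109 -.1586 .095 -.158 0
```

```text
t 4.92 pos [ 0.5375 -0.1477  0.097 ] open 0.0172 grip 58.6 F [-0.3  0.4 -1.3] M [-0.01  0.05  0.  ]
shift cm [ 7.42 -0.07  0.19] turn [-0.     0.001  0.002] j [-0.33  0.46  1.63  0.    1.05  1.39]
```

>>> drive_tool(
  motion=[0.6, -0.07, 0, 0, 0, 0, 0.7, 0, 0, 0, 0, 0, 0.7, 0, 0, 0, 0, 0, 0.7, 0, 0, 0, 0, 0, 0.7, 0, 0, 0, 0, 0, 0.6, 0, 0, 0, 0, 0, 0.4, 0, 0, 0, 0, 0, 0.2, 0, 0, 0, 0, 0],
)

```text
time: 5.58
position: [0.5839, -0.1543, 0.0982]
orientation: [0.0, 0.997, -0.078, 0.0]
force: [0.6, -0.2, -1.3]
opening: 0.0167
grasp_force: 58.6
```

```bash
python3 to.py .6109 -.1586 .095 -.158 0
```

```text
t 5.58 pos [ 0.5839 -0.1543  0.0982] open 0.0167 grip 58.6 F [ 0.6 -0.2 -1.3] M [-0.03  0.04 -0.02]
shift cm [2.74 0.01 0.32] turn [ 0.    -0.     0.002] j [-0.32  0.55  1.49 -0.    1.1   1.41]
```

>>> drive_tool(
  motion=[0.5, 0, 0, 0, 0, 0, 0.6, 0, 0, 0, 0, 0, 0.6, 0, 0, 0, 0, 0, 0.5, 0, 0, 0, 0, 0, 0.3, 0, 0, 0, 0, 0, 0.15, 0, 0, 0, 0, 0, 0, 0, 0, 0, 0, 0, 0, 0, 0, 0, 0, 0],
)

```text
time: 6.25
position: [0.6094, -0.1583, 0.0982]
orientation: [-0.0, 0.997, -0.078, -0.0]
force: [0.2, -0.1, -0.5]
opening: 0.017
grasp_force: 58.6
```

```bash
python3 to.py .6109 -.1586 .09 -.158 0;python3 - <<'E'
from fit import *
from workcell import env
im=env.capture("scene");cv2.imwrite("pics/scene3.png",im);cv2.imwrite("pics/l3.png",cv2.resize(im[190:250,170:230],None,fx=8,fy=8,interpolation=cv2.INTER_CUBIC))
E
```

```text
t 6.25 pos [ 0.6094 -0.1583  0.0982] open 0.017 grip 58.6 F [ 0.2 -0.1 -0.5] M [ 0.01  0.05 -0.01]
shift cm [0.15 0.01 0.82] turn [-0.     0.     0.002] j [-0.31  0.6   1.41  0.    1.13  1.41]
```

View pics/l3.png

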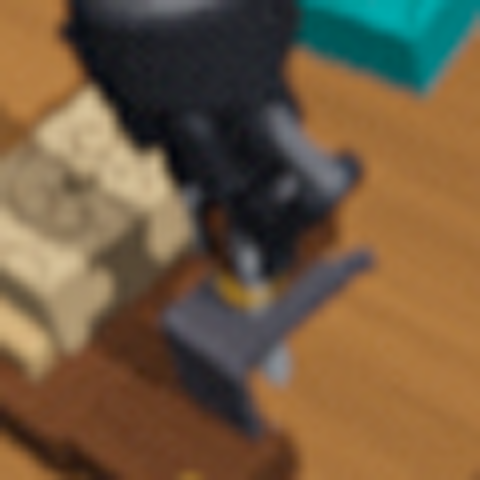

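The collar sits above the plate at (245,290) and the shank shows below it at (275,360), so the pin is in the slot. Lowering to contact.

>>> drive_tool(
  motion=[0, 0, 0.1, 0, 0, 0, 0, 0, 0.1, 0, 0, 0, 0, 0, 0.1, 0, 0, 0, 0, 0, 0.1, 0, 0, 0, 0, 0, 0.1, 0, 0, 0, 0, 0, 0.1, 0, 0, 0, 0, 0, 0, 0, 0, 0, 0, 0, 0, 0, 0, 0],
)

```text
time: 6.97
position: [0.6095, -0.1583, 0.0922]
orientation: [-0.0, 0.997, -0.078, -0.0]
force: [0.3, 0.8, -0.2]
opening: 0.0165
grasp_force: 58.6
```

>>> drive_tool(
  motion=[0, 0, 0.1, 0, 0, 0, 0, 0, 0.1, 0, 0, 0, 0, 0, 0.1, 0, 0, 0, 0, 0, 0.1, 0, 0, 0, 0, 0, 0, 0, 0, 0, 0, 0, 0, 0, 0, 0, 0, 0, 0, 0, 0, 0, 0, 0, 0, 0, 0, 0],
)

```text
time: 7.63
position: [0.6095, -0.1583, 0.0883]
orientation: [0.0, 0.997, -0.078, 0.0]
force: [-0.5, -0.3, -0.3]
opening: 0.0169
grasp_force: 58.6
```

>>> drive_tool(
  motion=[0, 0, 0.1, 0, 0, 0, 0, 0, 0.1, 0, 0, 0, 0, 0, 0, 0, 0, 0, 0, 0, 0, 0, 0, 0, 0, 0, 0, 0, 0, 0, 0, 0, 0, 0, 0, 0, 0, 0, 0, 0, 0, 0, 0, 0, 0, 0, 0, 0],
)

```text
time: 8.3
position: [0.6097, -0.1584, 0.0875]
orientation: [0.0, 0.997, -0.078, 0.0]
force: [-5.1, 1.0, 10.0]
opening: 0.017
grasp_force: 60.2
```

Contact at 10 N. Releasing, then rising.

>>> drive_tool(
  motion=[0, 0, 0, 0, 0, 0, 0, 0, 0, 0, 0, 0, 0, 0, 0, 0, 0, 0, 0, 0, 0, 0, 0, 0, 0, 0, 0, 0, 0, 0, 0, 0, 0, 0, 0, 0, 0, 0, -0.3, 0, 0, 0, 0, 0, -0.5, 0, 0, 0],
  claw=-0.5,
)

```text
time: 8.97
position: [0.6093, -0.1582, 0.0941]
orientation: [-0.0, 0.997, -0.078, -0.0]
force: [-1.0, 0.0, -0.3]
opening: 0.064
grasp_force: 0.0
```

>>> drive_tool(
  motion=[0, 0, -1, 0, 0, 0, 0, 0, -2, 0, 0, 0, 0, 0, -2, 0, 0, 0, 0, 0, -2, 0, 0, 0, 0, 0, -2, 0, 0, 0, 0, 0, -1, 0, 0, 0, 0, 0, 0, 0, 0, 0, 0, 0, 0, 0, 0, 0],
  claw=-0.85,
)

```text
time: 9.63
position: [0.6094, -0.1583, 0.1943]
orientation: [0.0, 0.997, -0.078, 0.0]
force: [-1.0, 0.4, 0.4]
opening: 0.0787
grasp_force: 0.0
```

```bash
python3 to.py .5962 -.2525 .15 -.158 0;python3 - <<'E'
from fit import *
from workcell import env
im=env.capture("scene");cv2.imwrite("pics/scene4.png",im);cv2.imwrite("pics/l4.png",cv2.resize(im[180:260,150:230],None,fx=7,fy=7,interpolation=cv2.INTER_CUBIC))
E
```

```text
t 9.63 pos [ 0.6094 -0.1583  0.1943] open 0.0787 grip 0.0 F [-1.   0.4  0.4] M [ 0.03  0.   -0.01]
shift cm [0.16 9.51 4.43] turn [ 0.    -0.     0.002] j [-0.31  0.51  1.32  0.    1.31  1.41]
```

View pics/l4.png

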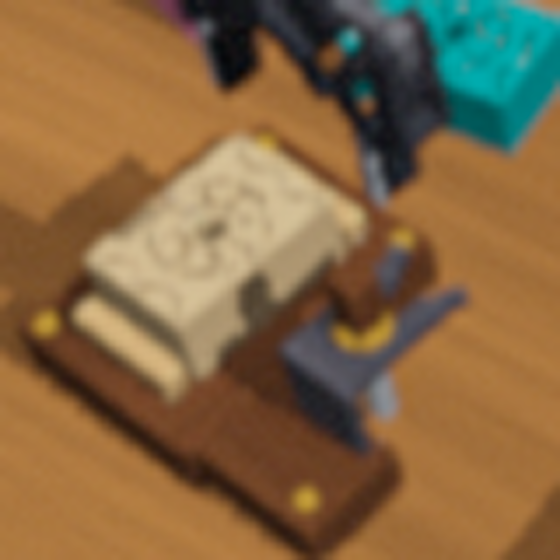

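The pin hangs upright in the notch, collar at (365,330) with the shank below, and the blank is undisturbed. Moving over the blank.

>>> drive_tool(
  motion=[0.16, 1.2, 0, 0, 0, 0, 0, 1.3, 0, 0, 0, 0, 0, 1.3, 0, 0, 0, 0, 0, 1.3, 0, 0, 0, 0, 0, 1.3, 0, 0, 0, 0, 0, 1.3, 0, 0, 0, 0, 0, 1.2, 0, 0, 0, 0, 0, 0.6, 0, 0, 0, 0],
)

```text
time: 10.35
position: [0.5958, -0.2544, 0.1942]
orientation: [0.0, 0.997, -0.079, -0.0]
force: [0.2, 0.0, -0.7]
opening: 0.079
grasp_force: 0.0
```

```bash
python3 - <<'E'
from fit import *
from workcell import env
S=Cam(env.camera_model("scene"));print(ray(S,(180.1,212.6),.07))
sg=grab(cv2.imread("pics/scene4.png"));top=ring(box(.045,.03,.07))
print(refine(np.array([.596,-.2525,-.158]),pose_c,[(S,sg,top)],ws=(2,1.5,1.2,1.2))[0].round(4))
E
python3 to.py .5962 -.2525 .035 -.158 0
```

```text
[ 0.59518495 -0.24999259  0.07      ]
[ 0.596  -0.2528 -0.1434]
t 10.35 pos [ 0.5958 -0.2544  0.1942] open 0.079 grip 0.0 F [ 0.2  0.  -0.7] M [ 0.01 -0.03 -0.02]
shift cm [ 1.000e-02 -2.000e-01  1.592e+01] turn [0.    0.    0.001] j [-0.46  0.55  1.26 -0.    1.34  1.27]
```

>>> drive_tool(
  motion=[0, -0.2, 2.4, 0, 0, 0, 0, 0, 2.4, 0, 0, 0, 0, 0, 2.3, 0, 0, 0, 0, 0, 2.2, 0, 0, 0, 0, 0, 2, 0, 0, 0, 0, 0, 1.6, 0, 0, 0, 0, 0, 1, 0, 0, 0, 0, 0, 0.5, 0, 0, 0],
)

```text
time: 11.02
position: [0.5962, -0.2503, 0.0488]
orientation: [-0.0, 0.997, -0.078, -0.001]
force: [0.2, -0.4, 0.2]
opening: 0.0791
grasp_force: 0.0
```

```bash
python3 to.py .5962 -.2525 .035 -.158 0
```

```text
t 11.02 pos [ 0.5962 -0.2503  0.0488] open 0.0791 grip 0.0 F [ 0.2 -0.4  0.2] M [0.02 0.01 0.  ]
shift cm [0.04 0.22 1.38] turn [-0.001  0.002  0.002] j [-0.45  0.7   1.37  0.    1.07  1.27]
```

>>> drive_tool(
  motion=[0, 0.2, 0.4, 0, 0, 0, 0, 0, 0.4, 0, 0, 0, 0, 0, 0.4, 0, 0, 0, 0, 0, 0.2, 0, 0, 0, 0, 0, 0, 0, 0, 0, 0, 0, 0, 0, 0, 0, 0, 0, 0, 0, 0, 0, 0, 0, 0, 0, 0, 0],
)

```text
time: 11.68
position: [0.5965, -0.2524, 0.0366]
orientation: [0.0, 0.997, -0.078, 0.0]
force: [-0.1, -0.5, -0.1]
opening: 0.0792
grasp_force: 0.0
```

>>> drive_tool(
  motion=[0, 0, 0, 0, 0, 0, 0, 0, 0, 0, 0, 0, 0, 0, 0, 0, 0, 0, 0, 0, 0, 0, 0, 0, 0, 0, 0, 0, 0, 0, 0, 0, 0, 0, 0, 0, 0, 0, 0, 0, 0, 0, 0, 0, 0, 0, 0, 0],
  claw=1,
)

```text
time: 12.35
position: [0.5965, -0.2525, 0.0368]
orientation: [0.0, 0.997, -0.078, 0.0]
force: [-0.0, 0.7, 6.0]
opening: 0.059
grasp_force: 65.9
```

```bash
python3 to.py .5962 -.2525 .2 -.158 0
```

```text
t 12.35 pos [ 0.5965 -0.2525  0.0368] open 0.059 grip 65.9 F [-0.   0.7  6. ] M [0.21 0.07 0.  ]
shift cm [-2.000e-02  1.000e-02 -1.632e+01] turn [ 0.    -0.001  0.002] j [-0.46  0.72  1.38  0.    1.05  1.27]
```

Blank gripped, with its underside about 6.8 mm beyond the TCP. Lifting.

>>> drive_tool(
  motion=[0, 0, -1, 0, 0, 0, 0, 0, -2, 0, 0, 0, 0, 0, -3, 0, 0, 0, 0, 0, -3.5, 0, 0, 0, 0, 0, -3.5, 0, 0, 0, 0, 0, -3.5, 0, 0, 0, 0, 0, -3, 0, 0, 0, 0, 0, -1.5, 0, 0, 0],
)

```text
time: 13.02
position: [0.5967, -0.2526, 0.2512]
orientation: [0.001, 0.997, -0.078, 0.002]
force: [1.3, -0.6, -2.3]
opening: 0.0592
grasp_force: 65.2
```

```bash
python3 to.py .526 .21 .25 .053 .256; python3 to.py .526 .21 .25 -.158 0
```

```text
t 13.02 pos [ 0.5967 -0.2526  0.2512] open 0.0592 grip 65.2 F [ 1.3 -0.6 -2.3] M [-0.05 -0.02  0.  ]
shift cm [-1.417e+01 -4.460e+01 -1.000e-02] turn [ 0.029  0.251 -0.208] j [-0.46  0.51  1.19 -0.    1.44  1.27]
t 13.02 pos [ 0.5967 -0.2526  0.2512] open 0.0592 grip 65.2 F [ 1.3 -0.6 -2.3] M [-0.05 -0.02  0.  ]
shift cm [-1.417e+01 -4.460e+01 -1.000e-02] turn [ 0.002 -0.005  0.002] j [-0.46  0.51  1.19 -0.    1.44  1.27]
```

>>> drive_tool(
  motion=[-0.5, -1.5, 0, 0, 0, 0, -0.9, -2.8, 0, 0, 0, 0, -0.9, -2.8, 0, 0, 0, 0, -0.9, -2.8, 0, 0, 0, 0, -0.9, -2.8, 0, 0, 0, 0, -0.9, -2.8, 0, 0, 0, 0, -0.9, -2.8, 0, 0, 0, 0, -0.9, -2.8, 0, 0, 0, 0],
)

```text
time: 13.68
position: [0.5612, -0.032, 0.2465]
orientation: [0.0, 0.997, -0.078, -0.0]
force: [0.4, 0.5, -2.5]
opening: 0.0593
grasp_force: 65.2
```

>>> drive_tool(
  motion=[-0.9, -2.8, 0, 0, 0, 0, -0.9, -2.8, 0, 0, 0, 0, -0.9, -2.8, 0, 0, 0, 0, -0.9, -2.8, 0, 0, 0, 0, -0.9, -2.8, 0, 0, 0, 0, -0.9, -2.8, 0, 0, 0, 0, -0.9, -2.8, 0, 0, 0, 0, -0.6, -2, 0, 0, 0, 0],
)

```text
time: 14.35
position: [0.5265, 0.1928, 0.2465]
orientation: [-0.0, 0.997, -0.078, -0.0]
force: [0.8, -0.2, -1.7]
opening: 0.0592
grasp_force: 65.2
```

```bash
python3 to.py .526 .21 .25 .053 .256
```

```text
t 14.35 pos [0.5265 0.1928 0.2465] open 0.0592 grip 65.2 F [ 0.8 -0.2 -1.7] M [-0.02 -0.05  0.01]
shift cm [-0.31 -1.69 -0.35] turn [ 0.027  0.256 -0.207] j [0.29 0.31 1.47 0.   1.36 2.01]
```

>>> drive_tool(
  motion=[-0.15, -0.85, -0.15, 0, 0, 0, -0.15, -0.85, -0.15, 0, 0, 0, 0, 0, 0, 0.007, 0.064, -0.052, 0, 0, 0, 0.007, 0.064, -0.052, 0, 0, 0, 0.007, 0.064, -0.052, 0, 0, 0, 0.007, 0.064, -0.052, 0, 0, 0, 0, 0, 0, 0, 0, 0, 0, 0, 0],
)

```text
time: 15.02
position: [0.5269, 0.2074, 0.2498]
orientation: [-0.004, 0.992, 0.025, 0.127]
force: [-0.3, -0.2, -0.9]
opening: 0.0593
grasp_force: 65.2
```

```bash
python3 to.py .526 .21 .176 .053 .256
```

```text
t 15.02 pos [0.5269 0.2074 0.2498] open 0.0593 grip 65.2 F [-0.3 -0.2 -0.9] M [ 0.05  0.22 -0.02]
shift cm [-1.94 -0.26  7.12] turn [-0.001  0.    -0.002] j [ 0.34  0.2   1.62 -0.08  1.08  1.89]
```

>>> drive_tool(
  motion=[-1, -0.26, 0.5, 0, 0, 0, -0.94, 0, 1, 0, 0, 0, 0, 0, 1.5, 0, 0, 0, 0, 0, 1.5, 0, 0, 0, 0, 0, 1.2, 0, 0, 0, 0, 0, 0.9, 0, 0, 0, 0, 0, 0.5, 0, 0, 0, 0, 0, 0, 0, 0, 0],
)

```text
time: 15.68
position: [0.5263, 0.2104, 0.1746]
orientation: [-0.004, 0.992, 0.026, 0.127]
force: [-0.5, 0.2, -2.0]
opening: 0.0589
grasp_force: 65.2
```

```bash
python3 to.py .5413 .2108 .1183 .053 .256;python3 - <<'E'
from fit import *
from workcell import env
o=[]
for n,x,y in(("top",165,120),("scene",280,200)):
    im=env.capture(n);cv2.imwrite(f"pics/{n}5.png",im);o.append(cv2.resize(im[y:y+100,x:x+100],None,fx=4,fy=4,interpolation=cv2.INTER_CUBIC))
cv2.imwrite("pics/l5.png",np.hstack(o))
E
```

```text
t 15.68 pos [0.5263 0.2104 0.1746] open 0.0589 grip 65.2 F [-0.5  0.2 -2. ] M [0.03 0.17 0.02]
shift cm [0.03 0.04 5.83] turn [-0.     0.001 -0.001] j [ 0.35  0.27  1.71 -0.09  0.91  1.91]
```

View pics/l5.png

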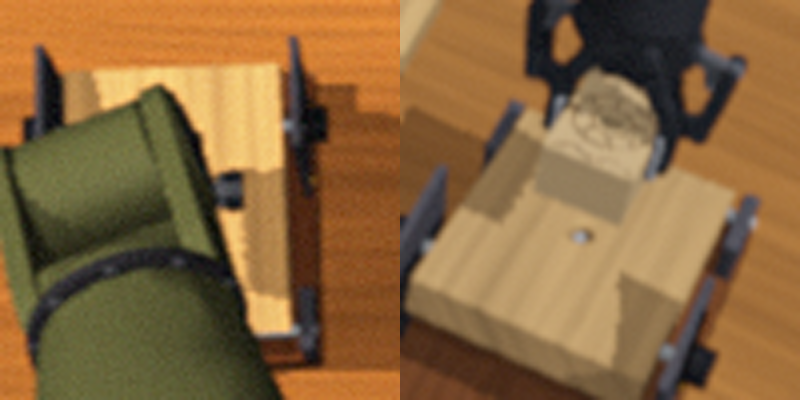

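In the scene crop the blank hovers over the board, its end edge (535,195)–(635,220) parallel to the board edge, with the hole at (581,237). Approaching.

>>> drive_tool(
  motion=[0.03, 0.04, 0.6, 0, 0, 0, 0, 0, 1, 0, 0, 0, 0, 0, 1, 0, 0, 0, 0, 0, 0.9, 0, 0, 0, 0, 0, 0.8, 0, 0, 0, 0, 0, 0.5, 0, 0, 0, 0, 0, 0.3, 0, 0, 0, 0, 0, 0, 0, 0, 0],
)

```text
time: 16.45
position: [0.5394, 0.2109, 0.1256]
orientation: [-0.004, 0.991, 0.026, 0.128]
force: [1.2, 0.2, -1.9]
opening: 0.0592
grasp_force: 65.2
```

```bash
python3 to.py .5413 .2108 .1183 .053 .256
```

```text
t 16.45 pos [0.5394 0.2109 0.1256] open 0.0592 grip 65.2 F [ 1.2  0.2 -1.9] M [-0.02  0.22  0.02]
shift cm [-0.    0.02  0.76] turn [-0.001 -0.    -0.   ] j [ 0.34  0.36  1.72 -0.1   0.81  1.92]
```

>>> drive_tool(
  motion=[0, 0, 0.12, 0, 0, 0, 0, 0, 0.12, 0, 0, 0, 0, 0, 0.12, 0, 0, 0, 0, 0, 0.12, 0, 0, 0, 0, 0, 0, 0, 0, 0, 0, 0, 0, 0, 0, 0, 0, 0, 0, 0, 0, 0, 0, 0, 0, 0, 0, 0],
)

```text
time: 17.12
position: [0.5407, 0.2111, 0.1219]
orientation: [-0.004, 0.991, 0.026, 0.128]
force: [-0.4, -0.1, -2.4]
opening: 0.0592
grasp_force: 65.2
```

```bash
python3 to.py .5413 .2108 .1183 .053 .256
```

```text
t 17.12 pos [0.5407 0.2111 0.1219] open 0.0592 grip 65.2 F [-0.4 -0.1 -2.4] M [-0.02  0.22 -0.03]
shift cm [-0.04  0.03  0.36] turn [-0.001 -0.001 -0.   ] j [ 0.34  0.37  1.72 -0.1   0.8   1.92]
```

>>> drive_tool(
  motion=[0, 0, 0.08, 0, 0, 0, 0, 0, 0.08, 0, 0, 0, 0, 0, 0.08, 0, 0, 0, 0, 0, 0, 0, 0, 0, 0, 0, 0, 0, 0, 0, 0, 0, 0, 0, 0, 0, 0, 0, 0, 0, 0, 0, 0, 0, 0, 0, 0, 0],
)

```text
time: 17.78
position: [0.5413, 0.2111, 0.1195]
orientation: [-0.004, 0.991, 0.026, 0.128]
force: [0.1, 0.4, -1.4]
opening: 0.0589
grasp_force: 65.2
```

```bash
python3 to.py .5413 .2108 .1183 .053 .256
```

```text
t 17.78 pos [0.5413 0.2111 0.1195] open 0.0589 grip 65.2 F [ 0.1  0.4 -1.4] M [-0.    0.23  0.09]
shift cm [-0.04  0.03  0.12] turn [-0.001 -0.001 -0.   ] j [ 0.34  0.37  1.72 -0.1   0.8   1.92]
```

>>> drive_tool(
  motion=[0, 0, 0.06, 0, 0, 0, 0, 0, 0.06, 0, 0, 0, 0, 0, 0, 0, 0, 0, 0, 0, 0, 0, 0, 0, 0, 0, 0, 0, 0, 0, 0, 0, 0, 0, 0, 0, 0, 0, 0, 0, 0, 0, 0, 0, 0, 0, 0, 0],
)

```text
time: 18.45
position: [0.5416, 0.2111, 0.1183]
orientation: [-0.004, 0.991, 0.026, 0.128]
force: [-0.1, -1.0, -2.7]
opening: 0.059
grasp_force: 65.2
```

```bash
python3 to.py .5413 .2108 .1183 .053 .256
```

```text
t 18.45 pos [0.5416 0.2111 0.1183] open 0.059 grip 65.2 F [-0.1 -1.  -2.7] M [ 0.    0.23 -0.02]
shift cm [-0.03  0.03 -0.01] turn [-0.001 -0.001 -0.   ] j [ 0.34  0.37  1.72 -0.1   0.8   1.92]
```

>>> drive_tool(
  motion=[0, 0, 0.05, 0, 0, 0, 0, 0, 0.05, 0, 0, 0, 0, 0, 0, 0, 0, 0, 0, 0, 0, 0, 0, 0, 0, 0, 0, 0, 0, 0, 0, 0, 0, 0, 0, 0, 0, 0, 0, 0, 0, 0, 0, 0, 0, 0, 0, 0],
)

```text
time: 19.12
position: [0.5419, 0.2111, 0.1174]
orientation: [-0.004, 0.991, 0.026, 0.128]
force: [0.5, -0.4, -1.6]
opening: 0.059
grasp_force: 65.2
```

```bash
python3 to.py .5413 .2108 .1183 .053 .256
```

```text
t 19.12 pos [0.5419 0.2111 0.1174] open 0.059 grip 65.2 F [ 0.5 -0.4 -1.6] M [-0.02  0.2  -0.  ]
shift cm [-0.03  0.03 -0.1 ] turn [-0.001 -0.001 -0.   ] j [ 0.34  0.38  1.72 -0.1   0.8   1.92]
```

>>> drive_tool(
  motion=[0, 0, 0.05, 0, 0, 0, 0, 0, 0.05, 0, 0, 0, 0, 0, 0, 0, 0, 0, 0, 0, 0, 0, 0, 0, 0, 0, 0, 0, 0, 0, 0, 0, 0, 0, 0, 0, 0, 0, 0, 0, 0, 0, 0, 0, 0, 0, 0, 0],
)

```text
time: 19.78
position: [0.5421, 0.2111, 0.1164]
orientation: [-0.004, 0.991, 0.026, 0.128]
force: [-0.5, -0.7, -1.2]
opening: 0.0589
grasp_force: 65.5
```

```bash
python3 to.py .5413 .2108 .1183 .053 .256
```

```text
t 19.78 pos [0.5421 0.2111 0.1164] open 0.0589 grip 65.5 F [-0.5 -0.7 -1.2] M [-0.02  0.24  0.01]
shift cm [-0.03  0.03 -0.2 ] turn [-0.001 -0.001 -0.   ] j [ 0.34  0.38  1.72 -0.1   0.79  1.92]
```

>>> drive_tool(
  motion=[0, 0, 0.05, 0, 0, 0, 0, 0, 0.05, 0, 0, 0, 0, 0, 0, 0, 0, 0, 0, 0, 0, 0, 0, 0, 0, 0, 0, 0, 0, 0, 0, 0, 0, 0, 0, 0, 0, 0, 0, 0, 0, 0, 0, 0, 0, 0, 0, 0],
)

```text
time: 20.45
position: [0.5422, 0.2112, 0.1162]
orientation: [-0.004, 0.991, 0.026, 0.128]
force: [-10.7, -2.5, 11.3]
opening: 0.0595
grasp_force: 67.1
```

```bash
python3 to.py .5413 .2108 .1183 .053 .256
```

```text
t 20.45 pos [0.5422 0.2112 0.1162] open 0.0595 grip 67.1 F [-10.7  -2.5  11.3] M [-0.53  0.97 -0.23]
shift cm [-0.04  0.03 -0.22] turn [-0.001 -0.001 -0.   ] j [ 0.34  0.38  1.72 -0.1   0.79  1.92]
```

Contact: normal force is about 15 N, with a tangential part of about 7 N and pressure biased up-slope. Easing the tangential load and adding a touch of pitch.

>>> drive_tool(
  motion=[-0.02, 0, 0, 0, 0.003, 0, -0.02, 0, 0, 0, 0.003, 0, 0, 0, 0, 0, 0, 0, 0, 0, 0, 0, 0, 0, 0, 0, 0, 0, 0, 0, 0, 0, 0, 0, 0, 0, 0, 0, 0, 0, 0, 0, 0, 0, 0, 0, 0, 0],
)

```text
time: 21.12
position: [0.5423, 0.2112, 0.1163]
orientation: [-0.004, 0.991, 0.026, 0.132]
force: [-4.7, -0.8, 8.4]
opening: 0.0593
grasp_force: 66.4
```

```bash
cat > ff.py <<'E'
from workcell import env
import numpy as np,time
from scipy.spatial.transform import Rotation as R
B=R.from_euler('ZY',[.053,-.256]).as_matrix();F=[];M=[]
for i in range(3):
    s=env.sense();F.append(s["force"]);M.append(s["moment"])
    if i<2: env.capture("scene")
F=np.mean(F,0)-[0,-.3,-1.9];M=np.mean(M,0)-[-.01,.22,0];f=B.T@F
print("F board axes",f.round(1),"M",M.round(2),"pos",np.round(s["position"],4),"t",s["time"])
for L in(.1,.165,.2):
    m=B.T@(M-np.cross(-L*B[:,2],F));print(L,"CoP mm x,y",(-m[1]/f[2]*1e3).round(1),(m[0]/f[2]*1e3).round(1))
E
python3 ff.py; python3 to.py .5413 .2108 .1183 .053 .256
```

```text
F board axes [-1.9 -0.3 11.2] M [-0.45  0.41 -0.16] pos [0.5423 0.2112 0.1163] t 21.2167
0.1 CoP mm x,y -21.3 -37.6
0.165 CoP mm x,y -10.2 -35.9
0.2 CoP mm x,y -4.3 -34.9
t 21.22 pos [0.5423 0.2112 0.1163] open 0.0594 grip 66.4 F [-4.6 -1.4  8.2] M [-0.48  0.63 -0.18]
shift cm [-0.05  0.03 -0.22] turn [-0.001 -0.008 -0.   ] j [ 0.34  0.38  1.73 -0.1   0.78  1.92]
```

Pitch is balanced now. The pressure centre is near the -y edge, so I'll trim roll slightly.

>>> drive_tool(
  motion=[0, 0, 0, -0.004, 0, 0, 0, 0, 0, -0.004, 0, 0, 0, 0, 0, 0, 0, 0, 0, 0, 0, 0, 0, 0, 0, 0, 0, 0, 0, 0, 0, 0, 0, 0, 0, 0, 0, 0, 0, 0, 0, 0, 0, 0, 0, 0, 0, 0],
)

```text
time: 21.88
position: [0.5423, 0.2112, 0.1164]
orientation: [-0.0, 0.991, 0.026, 0.132]
force: [-6.8, -2.2, 10.6]
opening: 0.0592
grasp_force: 67.0
```

```bash
python3 ff.py; python3 to.py .5413 .2108 .1183 .053 .256
```

```text
F board axes [-2.6 -1.6 13.6] M [-0.06  0.64  0.05] pos [0.5423 0.2112 0.1164] t 21.9833
0.1 CoP mm x,y -28.7 10.6
0.165 CoP mm x,y -16.4 18.3
0.2 CoP mm x,y -9.8 22.4
t 21.98 pos [0.5423 0.2112 0.1164] open 0.0592 grip 67.0 F [-5.7 -3.  10.2] M [-0.08  0.83  0.06]
shift cm [-0.05  0.04 -0.21] turn [ 0.007 -0.008 -0.   ] j [ 0.34  0.38  1.73 -0.11  0.79  1.93]
```

>>> drive_tool(
  motion=[0, 0, 0, 0.003, 0, 0, 0, 0, 0, 0, -0.001, 0, 0, 0, 0, 0, 0, 0, 0, 0, 0, 0, 0, 0, 0, 0, 0, 0, 0, 0, 0, 0, 0, 0, 0, 0, 0, 0, 0, 0, 0, 0, 0, 0, 0, 0, 0, 0],
)

```text
time: 22.65
position: [0.5423, 0.2112, 0.1163]
orientation: [-0.002, 0.991, 0.026, 0.131]
force: [-5.6, -1.8, 9.9]
opening: 0.059
grasp_force: 66.7
```

```bash
python3 ff.py
python3 - <<'E'
from fit import *
from workcell import env
S=Cam(env.camera_model("scene"));a=cv2.imread("pics/scene4.png");im=env.capture("scene");z=cv2.imread("pics/scene0.png")
d=lambda p,q,x0,x1,y0,y1:np.abs(p[y0:y1,x0:x1].astype(int)-q[y0:y1,x0:x1]).mean().round(1)
print("keeper/pin diff",d(im,a,192,220,215,245),"board edge diff",d(im,z,275,360,270,300),"tools",d(im,z,390,490,250,340),"mallet",d(im,z,105,165,130,205),"gouge/offcut",d(im,z,235,272,225,275))
E
```

```text
F board axes [-2.5 -1.3 12.7] M [-0.08  0.53 -0.  ] pos [0.5423 0.2112 0.1163] t 22.75
0.1 CoP mm x,y -22.5 6.8
0.165 CoP mm x,y -9.8 13.6
0.2 CoP mm x,y -2.9 17.3
keeper/pin diff 4.4 board edge diff 4.8 tools 5.5 mallet 5.2 gouge/offcut 9.9
```

```bash
python3 -c "
from workcell import env
print(env.finish_job())"
```

```text
the job is handed in; nothing more can be done
None
```

I've handed the job in, with no verdict returned: the pin hangs by its collar in the keeper's notch, and the blank is gripped and bedded on the sloping board, bore about 1–2 mm from the screw hole by my estimate, pressed with about 12–13 N.

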